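Clamp a knife blank's tongue in the bench caliper and lock the reading

ROBOT

A 6-joint arm with a two-finger parallel gripper is mounted at the origin on the work surface. World frame = base frame: x ahead of the robot, y to its left, z up, the work surface at z = 0. Lengths are in mm, angles in rad, forces in N, time in s.
With the tool pointing down it reaches from about 275 to 750 mm from the base axis. Payload 10.2 kg.
Tool frame: the origin (TCP) lies between the finger pads; the fingertips stand 25 mm ahead of it and the grasp point (between the pads) lies 6 mm ahead of it; z points along the fingers, y is the line along which they close (so a half turn about z gives the same grasp; the last joint's range is limited). The gripper opens to 85 mm and grips with 20 to 120 N. Pads are 22 mm wide; open, the fingers measure 114 mm over their backs; the gripper's body (76 mm by 85 mm) begins 54 mm behind the grasp point. The pads swing forward as they close: fully open they stand 13 mm farther back than shut.
Start: joints at [-1.333, 0.313, 1.498, -0, 1.331, -0.223], TCP at [233.438, -470.253, 256.294] pointing down, gripper open.
Joint ranges: [-2.94, 2.94], [-0.97, 2.17], [0.19, 2.56], [-1.23, 4.37], [0.02, 3.11], [-2.88, 2.88]. Speed limits (rad/s): [2.39, 2.39, 3.01, 3.14, 3.14, 3.14].

INTERFACE

Orientations are given as a unit quaternion [w, x, y, z].
In Python, from rig import ctrl, eyes, finish_job gives the robot as it stands.
- The arm moves only by the tool step_arm, never from a script. Its argument "increments" is a list of rows, each an object of numbers: "dx", "dy", "dz": the shift along the tool's x, y, z in units of 25 mm (1.0 is 25 mm); "wx", "wy", "wz": the turn, a rotation vector about the tool's x, y, z in units of 6 degrees (1.0 is 6 degrees). A call has 1 to 5 rows; each row shifts and turns the commanded pose from where the row before left it, along the tool's axes as they then stand; what a row does not reach is not made up. A row lasts 1/10 s, in which the tool goes at most 50 mm and 8.59 degrees, less where a joint would pass 70% of its speed; a pose out of reach is approached as far as the arm can. A call is refused whole if a number of a shift passes 1 or a number of a turn 1, either way. A call with a gripper value outside its range is refused whole. "fingers" is the finger opening in mm, from 0 to 85.4, set as the call begins (left out, the last holds). The fingers move at their own pace and stop on an object; "squeeze" is the grip in N (left out, the last holds). Time passes only in rows, so rows that do not move let the fingers close. It gives the time, the measured TCP pose, the force, the opening and the grip force at its end, in the units of the state.
- ctrl.sense(): the state, without advancing time (a new reading comes with each control period).
- eyes.capture(name): name is "side" or "top" or "wrist"; returns a dict with "frame" (480x640x3 uint8, blue, green, red), "fx", "fy", "cx", "cy" (pixels), "R" (3x3) and "t" (3): a world point X has camera coordinates R X + t; the wrist camera has in their place "tool_from_camera" (4x4, takes a point from camera to tool coordinates, whose origin is the TCP and whose axes are the flange's). Camera axes: x right, y down, z forward; pixel columns grow to the right and rows downward; lengths in mm; the calibration is good to about 2 mm. A picture is of the moment at which its call begins: read the wrist's pose just before it. There is no depth.
- finish_job(): hands the job in; it is judged then, once.
Trained networks look in the newest picture that a camera, given by its name, has taken for a name from the list of things; names that differ only in an ending like _2 or _b are one class to them, and where a whole thing is asked for, a point or a joint stands for the part that bears it (a point fixed in the world has none). Each returns a list of dicts, best first, with "p" (0 to 1); they miss things now and then, are a little off and sometimes report something else, mostly with a low value. They report only what shows in the picture. A call takes as long as a camera call. They do not tell look-alikes from the thing itself.
- eyes.cut_out(camera, label): "mask" (480x640 bool, what is visible of it).
- eyes.landmark_of(camera, label): "point" ([x, y, z] in mm, in the coordinates of the camera as it stood for that picture, good to about 4 mm: a listed point, or the origin of a listed thing).
The state is a dict: "time_s": time; "joints": joint angles; "dq": joint speeds; "tau": joint torques, N m; "eef_pos": TCP position; "ee_rot": TCP orientation; "force": force on the tool from outside, world axes, zero at the start; "wrist_torque": the same for the moment, N m; "grip_width": opening from 0.0 (shut) to 1.0 (fully open); "grip_force": force on a finger pad.
Only numpy, scipy, OpenCV 4.12 (cv2) and the standard library are available. Lean on these libraries where they do the work, as an engineer would, in place of code of your own. Each camera call takes 0.05 s, during which the arm holds its last target. There are 200 camera calls.

TASK

Take the size of the filed tongue: draw the bench caliper's sliding jaw well open, lay the steel knife blank that has the narrow tongue flat on the caliper's bed with at least half of its tongue between the jaws, and let go of it. Then push the thumb grip to close the jaws gently on the tongue until its spring gives, so that both jaws press on it for a moment, and then slide the lock knob fully to its end stop to keep the reading. Leave the blank in the closed jaws, do not drop it, and leave the other things on the bench where they are.

Things in the scene. Friction and masses are not known exactly. Their poses are not given: they have to be found in the camera images.
- gauge: Bench caliper, fixed. Origin: underside of its bed (bench height), below the fixed jaw's measuring face; x across the bed, away from the robot, y along the beam, the way the sliding jaw opens, z up. In mm here: dark steel bed x -100 to 70, y -55 to 175, top z 12; steel beam along its far side, x 35 to 55, top z 42. Bed is clear from x -100 to -20, for the blank's thick body.
- fixed_jaw (a point): Fixed steel jaw, pointing from the beam towards -x. This point and its axes are the caliper's. In mm: x -20 to 35, y -14 to 0, z 12 to 44; measuring face y = 0. On the beam behind it a cap rises to z 52. The blank lies along x, its tongue towards +x.
- slide (a joint): Opening of the jaws (distance between the measuring faces) in m: 0 = jaws shut together, 0.060 = fully open; starts nearly shut (0 to 0.010). Friction about 3 N; stays where it is left.
- moving_jaw (a point): Sliding steel jaw. This point: bench height below its measuring face, at caliper x = 0, y = opening; axes as the caliper's. In mm from there: jaw x -20 to 32, y 0 to 14, z 14 to 43. Its slide is a flat carriage on the beam, z 42 to 52, y 0 to 100 (x 26 to 60; from y 60 on, x 12 to 78), carrying thumb grip and lock knob.
- thumb_top (a point): Centre of the top of the thumb grip: upright dark steel block on the slide, 14 mm along the slide direction (caliper y), 24 mm in x, 22 mm tall (top z 74.5, foot z 52.5 mm). At rest it is at x 45, y 22 mm from the sliding jaw's point. Pinch its 14 mm from above to draw the slide open or push it shut.
- thumb_grip (a joint): How far the sprung thumb grip is pushed in along the slide, towards the fixed jaw, m: 0 at rest, end 0.008. Preload 4.5 N, then 1.2 N per mm: stays 0 while the slide runs free, gives when the jaws meet resistance. Force on the part = spring less about 3 N friction (5 N at 3 mm, 7.5 N at 5, 11 N at 8; rigid beyond). Springs back when let go; the jaw stays.
- lock (a joint): Travel of the lock knob across the slide, along caliper +x (away from the robot), m: 0 = free, 0.020 = locked, at its end stop. Starts 0 to 0.003. Friction 1.5 N, stays where it is left.
- lock_top (a point): Centre of the top of the lock knob: a smaller dark steel block at the outer end of the slide, 12 mm along its travel (caliper x), 16 mm in y, 20 mm tall (top z 72.5, foot z 52.5 mm); at x 30 (free) to 50 (locked), y 75 mm from the sliding jaw's point. Push it with closed fingers from its -x side.
- tongue_blank: The blank to measure: bright steel, 20 mm high throughout; thick body 60 mm long, 24 mm wide, stepping to a tongue 45 mm long, 14 mm wide, centred at one end (105 mm in all). About 0.31 kg, lies flat; centre of mass 17 mm from the origin towards the tongue. Origin: centre of the underside of the thick body; x points to the tongue, z up.
- tongue (a point): Centre of that blank's tongue, 52.5 mm from its origin along x, 10 mm above its underside. The tongue extends 22.5 mm either way along x and 7 mm either way in y.
- plain_blank: Bystander: a plain steel bar blank without tongue, 100 x 24 x 20 mm. Origin: centre of its underside.
- file: Bystander: a flat file with a round wooden handle, 280 mm long, lying flat along its x axis. Origin: underside, near the middle.
- jar: Bystander: a white jar with yellow lid, 64 mm across, 85 mm tall. Origin: centre of its underside.
Not all that is in view belongs to the job. What is shaped like the tongue_blank but pink or turquoise is not meant.

How it is judged (in metres and radians):
On the way, in this order (a step that is already met when the one before it is completed fails the run):
1. the jaws are drawn open by more than 30 mm (value of joint slide above 0.03 m), for 0.1 s.
2. the tongued blank lies flat on the bed, at least about half its tongue between the open jaws, let go of (x of tongue in the frame of gauge between -0.022 and 0.012 m and z of tongue in the frame of gauge between 0.018 and 0.026 m and angle between the z axis of tongue_blank and the z axis of gauge, either way round below 0.12 rad and y of tongue in the frame of gauge between 0 and 0.055 m and value of joint slide above 0.018 m and contact force between the fingers and tongue_blank below 0.3 N), for 0.2 s.
3. both jaws press on the blank with more than 2.5 N, the lock still free (x of tongue in the frame of gauge between -0.022 and 0.012 m and z of tongue in the frame of gauge between 0.018 and 0.026 m and angle between the z axis of tongue_blank and the z axis of gauge, either way round below 0.12 rad and contact force between each of slide_c0, gauge_c0 and tongue_blank above 2.5 N and value of joint slide below 0.017 m and value of joint lock below 0.01 m), for 0.2 s.
4. the lock knob is at its end stop (value of joint lock above 0.017 m), for 0.1 s.
At the end, for the whole second after the job is handed in: The tongued blank lies still and flat on the caliper's bed (within 0.12 rad), at least about half of its tongue's length between the jaws; the jaws are closed on the tongue (opening 12 to 16.2 mm, tongue 14 mm); the lock knob is within 3 mm of its end stop (x of tongue in the frame of gauge between -0.022 and 0.012 m and z of tongue in the frame of gauge between 0.018 and 0.026 m and angle between the z axis of tongue_blank and the z axis of gauge, either way round below 0.12 rad and y of tongue in the frame of gauge between 0.004 and 0.011 m and value of joint slide between 0.012 and 0.0162 m and value of joint lock above 0.017 m and linear speed of tongue_blank below 0.02 m/s); the robot touches nothing.
It fails at once if a jaw presses on the blank with more than 30 N (contact force between any of slide_c0, gauge_c0 and tongue_blank above 30 N).
It fails at once if the blank is let go of more than 20 mm above the caliper's bed (height (world z) of tongue above 0.042 m and height (world z) of tongue_blank above 0.032 m and contact force between the fingers and tongue_blank below 0.02 N).
It fails at once if the plain blank, the file or the jar is moved by more than 30 mm (distance of any of plain_blank, file, jar from where it was at the start of the episode above 0.03 m).
It also fails if it takes over 64 s, if anything falls off the work surface, if the arm or the gripper's body presses on something with over 40 N, if the wrist force passes 120 N, or if a joint passes its speed limit or range.

## Working session

There is one attempt and no reset: what is moved stays moved. The work goes in short steps, Python scripts to look and compute and a tool call to move; the robot and the scene stay as the last step left them, time stands still between calls to the robot, and variables do not carry over. Pictures are saved under pics/ and viewed, at most 10 in all, crops included, and the job is handed in when it is done.

Besides the shell and the picture viewer there is one more tool, called as name(argument=value, ...), one argument or row to a line, values as JSON. step_arm: Moves the arm, as the interface text tells. Its arguments: {"type":"object","properties":{"increments":{"type":"array"},"fingers":{"type":"number"},"squeeze":{"type":"number"}},"required":["increments"]}

```bash
mkdir -p pics
cat > h.py <<'E'
import numpy as np, cv2
from rig import ctrl, eyes, finish_job
from scipy.spatial.transform import Rotation as Ro
def pose():
    s=ctrl.sense(); q=s["ee_rot"]; return np.array(s["eef_pos"]), Ro.from_quat([q[1],q[2],q[3],q[0]]).as_matrix()
def cap(n):
    p,R=pose(); c=eyes.capture(n)
    if n=="wrist":
        T=np.array(c["tool_from_camera"]); c["Rw"]=R@T[:3,:3]; c["o"]=R@T[:3,3]+p
    else:
        c["Rw"]=np.array(c["R"]).T; c["o"]=-c["Rw"]@np.array(c["t"])
    return c
def toworld(c,P): return c["Rw"]@np.array(P)+c["o"]
def pix(c,X):
    q=c["Rw"].T@(np.array(X)-c["o"]); return np.array([c["fx"]*q[0]/q[2]+c["cx"],c["fy"]*q[1]/q[2]+c["cy"]])
def onz(c,uv,z):
    d=c["Rw"]@np.array([(uv[0]-c["cx"])/c["fx"],(uv[1]-c["cy"])/c["fy"],1]); return c["o"]+d*(z-c["o"][2])/d[2]
E
python3 - <<'E'
from h import *
s=ctrl.sense(); print(s["time_s"],s["eef_pos"],s["ee_rot"],s["force"])
im=[]
for n in ["top","side"]:
    c=cap(n); im.append(c["frame"]); cv2.imwrite(f"pics/{n}0.png",c["frame"]); print(n,c["o"].round(),c["fx"])
    for l in ["gauge","fixed_jaw","moving_jaw","thumb_top","lock_top","tongue_blank","tongue","plain_blank","file","jar"]:
        for d in eyes.landmark_of(n,l)[:4]:
            if d["p"]>.2:
                w=toworld(c,d["point"]); print(l,round(d["p"],2),w.round(1),pix(c,w).round())
E
```

```text
0.0 [ 233.38670835 -470.03196498  255.73009327] [-6.33389634e-04  9.73573794e-01  2.28371771e-01  3.88843023e-07] [ 0.26771026 -0.36400812  0.35609627]
top [ 403.    5. 1412.] 569.8261512462731
gauge 0.63 [ 540.7 -192.7    1.7] [411. 222.]
fixed_jaw 0.57 [ 5.446e+02 -1.903e+02  3.000e-01] [410. 221.]
fixed_jaw 0.42 [504.9 193.6   9.2] [255. 239.]
moving_jaw 0.84 [ 547.4 -182.7   -2.5] [407. 220.]
thumb_top 0.54 [ 591.7 -176.8   75.6] [408. 198.]
lock_top 0.59 [ 597.1 -120.5   72.1] [384. 196.]
tongue_blank 0.96 [406.  279.3   2.2] [221. 279.]
tongue_blank 0.89 [325.1 140.4  -3.8] [278. 311.]
tongue_blank 0.68 [559.3  65.6   1.5] [307. 216.]
tongue_blank 0.64 [448.7 185.6  -5.7] [259. 262.]
tongue 0.86 [555.5 116.   10.7] [286. 218.]
tongue 0.85 [334.5  -8.2   9.8] [338. 307.]
tongue 0.82 [504.1 195.1   8.3] [255. 239.]
tongue 0.81 [449.1 320.8  13.4] [203. 262.]
plain_blank 0.63 [620.5 270.8   2.7] [224. 193.]
file 0.8 [544.3 446.3   1.1] [154. 225.]
jar 0.94 [ 469.7 -428.6    5.1] [508. 250.]
side [-22. 922. 718.] 471.49508210255624
gauge 0.75 [ 545.9 -191.2   -6.7] [336. 232.]
fixed_jaw 0.95 [ 542.2 -193.5    2.9] [337. 229.]
moving_jaw 0.71 [ 543.8 -188.6   -1.1] [336. 231.]
thumb_top 0.58 [ 593.2 -175.6   71.5] [320. 207.]
lock_top 0.56 [ 592.6 -124.4   70.7] [312. 215.]
lock_top 0.52 [622.4 280.7   0.9] [214. 306.]
tongue_blank 0.84 [449.  185.4  -1.2] [297. 309.]
tongue_blank 0.77 [326.4 140.   -0.5] [352. 315.]
tongue_blank 0.72 [562.2  67.6  -4.7] [284. 271.]
tongue_blank 0.68 [405.3 287.    0.7] [289. 340.]
tongue 0.73 [502.6 194.6   8.2] [276. 300.]
tongue 0.73 [337.1  -5.7   7.5] [373. 280.]
tongue 0.63 [445.2 325.1  10.4] [263. 341.]
tongue 0.55 [349.1 188.8  10.7] [333. 320.]
plain_blank 0.82 [ 6.182e+02  2.800e+02 -2.000e-01] [215. 306.]
plain_blank 0.74 [ 543.6 -188.    -3.3] [336. 232.]
file 0.79 [ 5.530e+02  4.501e+02 -3.000e-01] [185. 362.]
jar 0.83 [ 471.1 -429.2   -1.1] [389. 206.]
```

Run:
```python
from h import *
a=cv2.imread("pics/top0.png")[150:350,130:530]
cv2.imwrite("pics/top0c.png",cv2.resize(a,(800,400),interpolation=cv2.INTER_CUBIC))
```

```text
(no output)
```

View pics/top0c.png

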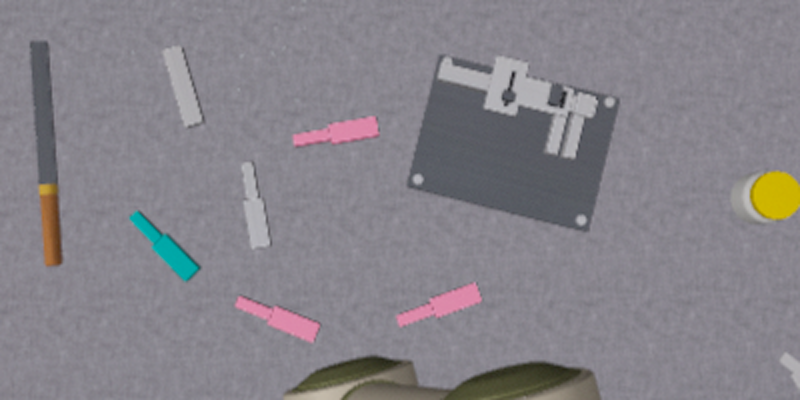

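The steel one with a tongue is at full-picture (258,252), the crop's grey piece at (257,205). The pink ones at (307,216), (278,311) and (350,305) and the turquoise one at (221,279) are decoys by colour, and the plain bar at (221,193) has no tongue. The caliper is at about (410,222), with its thumb grip at (409,198) and its lock knob at (384,198).

step_arm(
  increments=[
    {"wz": 0.95,"dy": -0.5},
    {"wz": 0.95,"dy": -0.5},
    {"wz": 0.95,"dy": -0.5},
    {"wz": 0.95,"dy": -0.5},
    {"wz": 0.95,"dy": -0.5},
  ],
  fingers=45,
)

```text
invalid input at $.increments[0]: expected keys dx, dy, dz, wx, wy, wz
```

step_arm(
  increments=[
    {"wz": 0.95,"dy": -1},
    {"wz": 0.95,"dy": -1},
    {"dx": 0.7,"dy": -1},
    {"dx": 0.7,"dy": -1},
    {"dx": 0.7,"dy": -1},
  ],
)

```text
invalid input at $.increments[0]: expected keys dx, dy, dz, wx, wy, wz
```

step_arm(
  increments=[
    {"dx": 0.8,"dy": -1},
    {"dx": 0.8,"dy": -1},
    {"dx": 0.8,"dy": -1},
    {"dx": 0.8,"dy": -1},
    {"dx": 0.8,"dy": -0.5},
  ],
)

```text
invalid input at $.increments[0]: expected keys dx, dy, dz, wx, wy, wz
```

```bash
cat > look.py <<'E'
from h import *
import sys
def look(labels,save=None,cam="wrist"):
    c=cap(cam); out={}
    if save: cv2.imwrite(f"pics/{save}.png",c["frame"])
    for l in labels:
        for d in eyes.landmark_of(cam,l)[:2]:
            w=toworld(c,d["point"]); print(l,round(d["p"],2),w.round(1),pix(c,w).round())
    return c
if __name__=="__main__":
    p,R=pose(); s=ctrl.sense(); print(s["time_s"],p.round(1),"x",R[:,0].round(3),"z",R[:,2].round(3),s["joints"])
    look(sys.argv[2:],sys.argv[1])
E
python3 look.py w1 gauge fixed_jaw moving_jaw thumb_top lock_top
```

```text
1.1 [ 233.4 -470.2  256.3] x [0.896 0.445 0.   ] z [-0.  0. -1.] [-1.33339250e+00  3.12905152e-01  1.49775414e+00  1.81442746e-06
  1.33098901e+00 -2.23408669e-01]
```

View pics/w1.png

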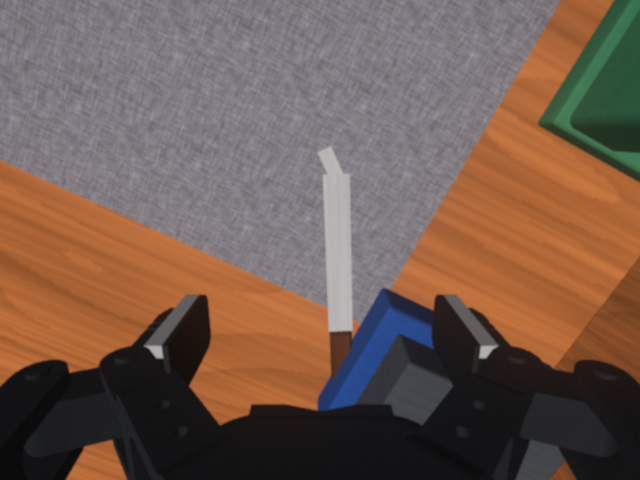

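The picture shows the start place (a knife and bins, nothing of the job). All keys are required, so I repeat the moves with every key filled in.

step_arm(
  increments=[
    {"dx": 0,"dy": -0.5,"dz": 0,"wx": 0,"wy": 0,"wz": 0.95},
    {"dx": 0,"dy": -0.5,"dz": 0,"wx": 0,"wy": 0,"wz": 0.95},
    {"dx": 0,"dy": -0.5,"dz": 0,"wx": 0,"wy": 0,"wz": 0.95},
    {"dx": 0,"dy": -0.5,"dz": 0,"wx": 0,"wy": 0,"wz": 0.95},
    {"dx": 0,"dy": -0.5,"dz": 0,"wx": 0,"wy": 0,"wz": 0.95},
  ],
  fingers=45,
)

```text
time_s: 1.9
eef_pos: [217.2, -410.0, 256.3]
ee_rot: [0.0, 1.0, -0.02, 0.0]
force: [0.7, 0.6, -0.2]
grip_width: 0.529
grip_force: 0.0
```

step_arm(
  increments=[
    {"dx": 0,"dy": -1,"dz": 0,"wx": 0,"wy": 0,"wz": 0.95},
    {"dx": 0,"dy": -1,"dz": 0,"wx": 0,"wy": 0,"wz": 0.95},
    {"dx": 0.7,"dy": -1,"dz": 0,"wx": 0,"wy": 0,"wz": 0},
    {"dx": 0.7,"dy": -1,"dz": 0,"wx": 0,"wy": 0,"wz": 0},
    {"dx": 0.7,"dy": -1,"dz": 0,"wx": 0,"wy": 0,"wz": 0},
  ],
)

```text
time_s: 2.4
eef_pos: [290.9, -299.2, 256.5]
ee_rot: [0.0, 0.993, -0.118, 0.0]
force: [0.3, -0.2, -1.0]
grip_width: 0.529
grip_force: 0.0
```

step_arm(
  increments=[
    {"dx": 0.8,"dy": -1,"dz": 0,"wx": 0,"wy": 0,"wz": 0},
    {"dx": 0.8,"dy": -1,"dz": 0,"wx": 0,"wy": 0,"wz": 0},
    {"dx": 0.8,"dy": -1,"dz": 0,"wx": 0,"wy": 0,"wz": 0},
    {"dx": 0.8,"dy": -1,"dz": 0,"wx": 0,"wy": 0,"wz": 0},
    {"dx": 0.8,"dy": -0.5,"dz": 0,"wx": 0,"wy": 0,"wz": 0},
  ],
)

```text
time_s: 2.9
eef_pos: [414.9, -212.4, 256.5]
ee_rot: [-0.0, 0.993, -0.117, 0.0]
force: [-0.3, -0.7, 0.8]
grip_width: 0.525
grip_force: 0.0
```

```bash
python3 look.py w2 gauge fixed_jaw moving_jaw thumb_top lock_top
```

```text
2.9 [ 414.9 -212.4  256.5] x [ 0.973 -0.232  0.   ] z [ 0.  0. -1.] [-7.25450364e-01  1.82291017e-01  1.66529805e+00  2.05498139e-04
  1.29378977e+00  1.07945938e+00]
gauge 0.79 [ 548.1 -189.8    1.4] [265.  67.]
fixed_jaw 0.58 [ 545.4 -189.9    3.1] [265.  70.]
moving_jaw 0.77 [ 549.2 -184.5   -1.9] [259.  68.]
lock_top 0.85 [ 598.4 -118.    74.5] [132.   1.]
```

View pics/w2.png

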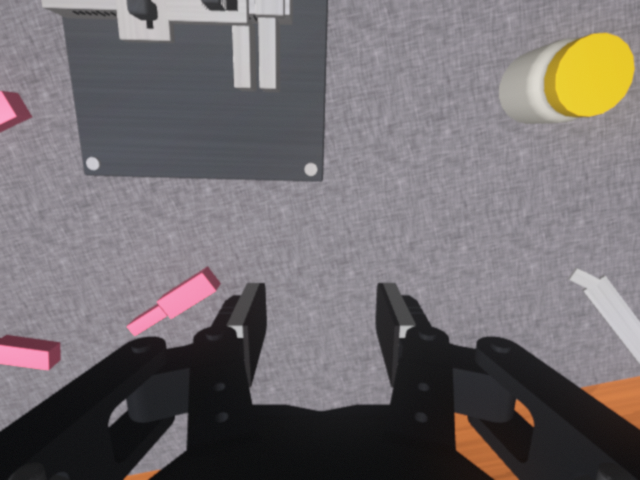

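The wrist picture shows the bed's near edge at (85,176)–(322,181), the jaws at (241,55) and (267,55), and the knob cut off at the top edge. I go forward for a better look.

step_arm(
  increments=[
    {"dx": 0.8,"dy": -0.5,"dz": 0,"wx": 0,"wy": 0,"wz": 0},
    {"dx": 0.8,"dy": -0.5,"dz": 0,"wx": 0,"wy": 0,"wz": 0},
    {"dx": 0.8,"dy": -0.5,"dz": 0,"wx": 0,"wy": 0,"wz": 0},
    {"dx": 0.8,"dy": -0.5,"dz": 0,"wx": 0,"wy": 0,"wz": 0},
    {"dx": 0,"dy": 0,"dz": 0,"wx": 0,"wy": 0,"wz": 0},
  ],
)

```text
time_s: 3.7
eef_pos: [504.2, -183.9, 256.1]
ee_rot: [-0.0, 0.993, -0.117, 0.0]
force: [0.0, 0.0, 0.1]
grip_width: 0.527
grip_force: 0.0
```

```bash
python3 look.py w3 gauge fixed_jaw moving_jaw thumb_top lock_top
```

```text
3.7 [ 504.2 -183.9  256.1] x [ 0.972 -0.233  0.   ] z [ 0.  0. -1.] [-5.68380521e-01  3.38802491e-01  1.46277259e+00  3.07248013e-04
  1.33992218e+00  1.23741705e+00]
gauge 0.64 [ 546.  -186.5   -1.8] [315. 159.]
fixed_jaw 0.94 [ 546.9 -191.3    3.6] [319. 157.]
moving_jaw 0.84 [ 548.5 -185.    -3.9] [313. 157.]
thumb_top 0.69 [ 596.  -175.1   79.3] [282. 104.]
lock_top 0.7 [ 600.2 -121.2   74.9] [213. 116.]
```

View pics/w3.png

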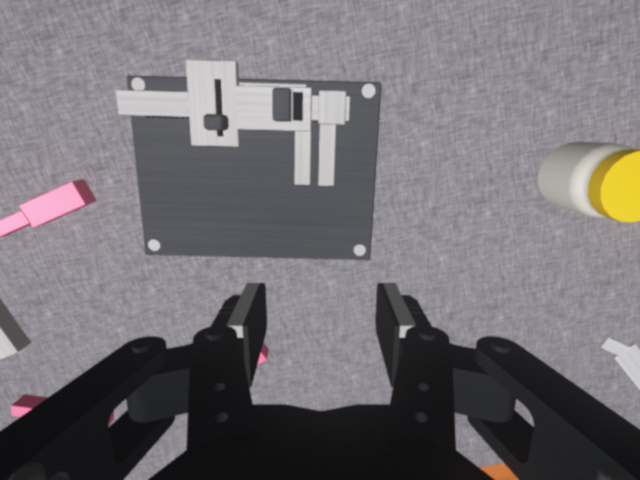

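The whole caliper is in view: bed corners at about (146,255), (370,259), (380,83), (128,76), thumb grip top at (282,104), lock knob top at (213,120). I fit the caliper's pose to its corners.

```bash
cat > fit.py <<'E'
from h import *
from scipy.optimize import least_squares
c=cap("wrist")
g=cv2.cvtColor(c["frame"],cv2.COLOR_BGR2GRAY)
pts=np.float32([[146,255],[370,259],[380,83],[128,76]]).reshape(-1,1,2)
pts=cv2.cornerSubPix(g,pts,(4,4),(-1,-1),(3,50,.01)).reshape(-1,2); print(pts)
M=np.array([[-100,175],[-100,-55],[70,-55],[70,175]])
W=np.array([onz(c,p,12)[:2] for p in pts])
def r(q):
    C,S=np.cos(q[2]),np.sin(q[2]); return (M@np.array([[C,S],[-S,C]])+q[:2]-W).ravel()
s=least_squares(r,[545,-190,-.24]); print("wrist gauge",s.x.round(4),s.fun.round(1))
C,S=np.cos(s.x[2]),np.sin(s.x[2]); Rg=np.array([[C,-S],[S,C]])
for n,uv,z in [("thumb",(282,104),74.5),("lock",(213,118),72.5),("fixedjaw tip-y0 corner",(319,186),44),("movjaw face tip",(311,186),43)]:
    w=onz(c,uv,z); print(n,w.round(1),"in gauge",(Rg.T@(w[:2]-s.x[:2])).round(1))
# blank in top camera
c=cap("top")
for d in eyes.cut_out("top","tongue_blank"):
    m=d["mask"].astype(np.uint8); u=cv2.moments(m,True); ce=(u["m10"]/u["m00"],u["m01"]/u["m00"])
    if abs(ce[0]-257)<8 and abs(ce[1]-254)<10:
        p=np.array([onz(c,q,20)[:2] for q in np.argwhere(m)[:,::-1]]); k=p.mean(0); _,_,v=np.linalg.svd(p-k,full_matrices=False); v=v[0]*np.sign(v[0][0])
        t=(p-k)@v; print("blank",d["p"],k,np.degrees(np.arctan2(v[1],v[0])),t.min(),t.max(),"origin",k+v*(t.max()-75))
E
python3 fit.py
```

```text
[[144.70699 252.37987]
 [368.794   257.43246]
 [379.13788  80.64733]
 [128.       76.     ]]
wrist gauge [ 5.454846e+02 -1.913606e+02 -2.591000e-01] [-1.2  0.7 -1.5 -0.9  0.1 -1.9  2.6  2.1]
thumb [ 595.  -175.4   74.5] in gauge [43.8 28.1]
lock [ 597.7 -121.    72.5] in gauge [32.5 81.4]
fixedjaw tip-y0 corner [ 523.7 -186.9   44. ] in gauge [-22.2  -1.2]
movjaw face tip [ 525.2 -179.9   43. ] in gauge [-22.5   5.9]
blank 0.82 [464.16067969 186.25732801] 8.981637861114503 -45.91756608968078 60.16869532726473 origin [449.51123019 183.94189553]
```

step_arm(
  increments=[
    {"dx": 0,"dy": 0,"dz": 0,"wx": 0,"wy": 0,"wz": 0.22},
    {"dx": 0.85,"dy": -0.31,"dz": 0,"wx": 0,"wy": 0,"wz": 0},
    {"dx": 0.85,"dy": -0.31,"dz": 0.5,"wx": 0,"wy": 0,"wz": 0},
    {"dx": 0.85,"dy": -0.31,"dz": 1,"wx": 0,"wy": 0,"wz": 0},
    {"dx": 0.87,"dy": -0.31,"dz": 1,"wx": 0,"wy": 0,"wz": 0},
  ],
)

```text
time_s: 4.65
eef_pos: [594.7, -175.9, 193.3]
ee_rot: [0.0, 0.992, -0.13, 0.0]
force: [-0.0, -0.8, 0.0]
grip_width: 0.53
grip_force: 0.0
```

step_arm(
  increments=[
    {"dx": 0,"dy": 0,"dz": 1,"wx": 0,"wy": 0,"wz": 0},
    {"dx": 0,"dy": 0,"dz": 1,"wx": 0,"wy": 0,"wz": 0},
    {"dx": 0,"dy": 0,"dz": 0.7,"wx": 0,"wy": 0,"wz": 0},
    {"dx": 0,"dy": 0,"dz": 0,"wx": 0,"wy": 0,"wz": 0},
    {"dx": 0,"dy": 0,"dz": 0,"wx": 0,"wy": 0,"wz": 0},
  ],
)

```text
time_s: 5.15
eef_pos: [594.0, -176.1, 126.9]
ee_rot: [0.0, 0.992, -0.129, 0.0]
force: [0.8, -0.3, -0.0]
grip_width: 0.529
grip_force: 0.0
```

```bash
python3 look.py w4 thumb_top lock_top
```

```text
5.15 [ 594.  -176.1  126.9] x [ 0.967 -0.256  0.001] z [ 0.001 -0.    -1.   ] [-4.77009649e-01  6.36763627e-01  1.35185514e+00  3.77160372e-05
  1.15241772e+00  1.35297028e+00]
thumb_top 0.62 [ 596.4 -176.7   81.6] [323. 278.]
lock_top 0.7 [ 598.2 -117.1   73.9] [206. 297.]
```

View pics/w4.png

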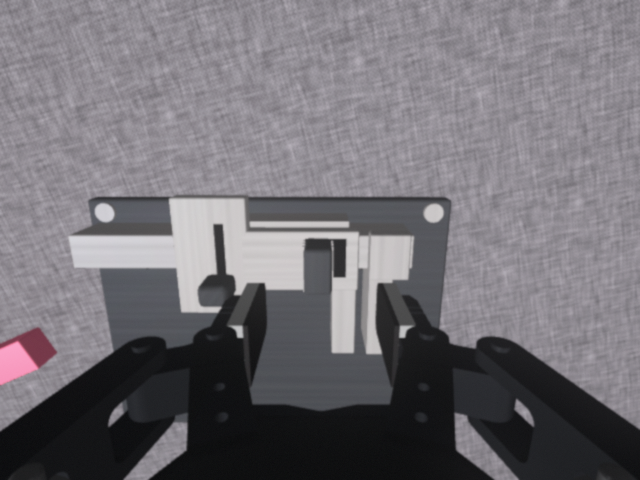

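The thumb grip (317,265) is centred between the fingers (265 and 378), and the knob (217,290) is clear of the left finger. I go down and pinch.

step_arm(
  increments=[
    {"dx": 0.05,"dy": 0,"dz": 0.9,"wx": 0,"wy": 0,"wz": 0},
    {"dx": 0,"dy": 0,"dz": 0.9,"wx": 0,"wy": 0,"wz": 0},
    {"dx": 0,"dy": 0,"dz": 0,"wx": 0,"wy": 0,"wz": 0},
    {"dx": 0,"dy": 0,"dz": 0,"wx": 0,"wy": 0,"wz": 0},
  ],
)

```text
time_s: 5.7
eef_pos: [595.4, -176.5, 82.4]
ee_rot: [0.0, 0.992, -0.129, 0.001]
force: [0.3, -0.2, 1.0]
grip_width: 0.528
grip_force: 0.0
```

step_arm(
  increments=[
    {"dx": 0,"dy": 0,"dz": 0,"wx": 0,"wy": 0,"wz": 0},
    {"dx": 0,"dy": 0,"dz": 0,"wx": 0,"wy": 0,"wz": 0},
    {"dx": 0,"dy": 0,"dz": 0,"wx": 0,"wy": 0,"wz": 0},
    {"dx": 0,"dy": 0,"dz": 0,"wx": 0,"wy": 0,"wz": 0},
    {"dx": 0,"dy": 0,"dz": 0,"wx": 0,"wy": 0,"wz": 0},
  ],
  fingers=5,
  squeeze=30,
)

```text
time_s: 6.2
eef_pos: [595.6, -176.4, 82.7]
ee_rot: [0.0, 0.992, -0.129, 0.001]
force: [-1.0, 1.9, 7.2]
grip_width: 0.155
grip_force: 32.4
```

step_arm(
  increments=[
    {"dx": 0,"dy": -0.3,"dz": -0.04,"wx": 0,"wy": 0,"wz": 0},
    {"dx": 0,"dy": -0.4,"dz": 0,"wx": 0,"wy": 0,"wz": 0},
    {"dx": 0,"dy": -0.4,"dz": 0,"wx": 0,"wy": 0,"wz": 0},
    {"dx": 0,"dy": -0.4,"dz": 0,"wx": 0,"wy": 0,"wz": 0},
    {"dx": 0,"dy": -0.3,"dz": 0,"wx": 0,"wy": 0,"wz": 0},
  ],
)

```text
time_s: 6.7
eef_pos: [607.4, -131.9, 82.8]
ee_rot: [0.0, 0.992, -0.129, 0.001]
force: [2.6, -4.3, 0.6]
grip_width: 0.155
grip_force: 31.7
```

step_arm(
  increments=[
    {"dx": 0,"dy": 0,"dz": 0,"wx": 0,"wy": 0,"wz": 0},
    {"dx": 0,"dy": 0,"dz": 0,"wx": 0,"wy": 0,"wz": 0},
  ],
)

```text
time_s: 6.9
eef_pos: [607.5, -131.4, 82.8]
ee_rot: [-0.001, 0.992, -0.129, 0.001]
force: [5.9, 0.9, 0.7]
grip_width: 0.153
grip_force: 31.8
```

step_arm(
  increments=[
    {"dx": 0,"dy": 0,"dz": 0,"wx": 0,"wy": 0,"wz": 0},
    {"dx": 0,"dy": 0,"dz": 0,"wx": 0,"wy": 0,"wz": 0},
    {"dx": 0,"dy": 0,"dz": 0,"wx": 0,"wy": 0,"wz": 0},
    {"dx": 0,"dy": 0,"dz": -1,"wx": 0,"wy": 0,"wz": 0},
    {"dx": 0,"dy": 0,"dz": -1,"wx": 0,"wy": 0,"wz": 0},
  ],
  fingers=36,
)

```text
time_s: 7.4
eef_pos: [606.0, -132.5, 132.2]
ee_rot: [-0.0, 0.992, -0.129, -0.001]
force: [0.3, -1.0, 0.2]
grip_width: 0.422
grip_force: 0.0
```

step_arm(
  increments=[
    {"dx": 0,"dy": 0,"dz": -1,"wx": 0,"wy": 0,"wz": 0},
    {"dx": 0,"dy": 0,"dz": -1,"wx": 0,"wy": 0,"wz": 0},
    {"dx": -1,"dy": -1,"dz": -1,"wx": 0,"wy": 0,"wz": -0.8},
    {"dx": -1,"dy": -1,"dz": -1,"wx": 0,"wy": 0,"wz": -0.8},
    {"dx": -1,"dy": -1,"dz": 0,"wx": 0,"wy": 0,"wz": -0.8},
  ],
)

```text
time_s: 7.9
eef_pos: [546.0, -45.3, 235.3]
ee_rot: [0.001, 1.0, -0.002, 0.002]
force: [1.1, -1.0, -0.1]
grip_width: 0.419
grip_force: 0.0
```

Run:
```python
from look import *
p,R=pose(); s=ctrl.sense(); print(s["time_s"],p.round(1),"x",R[:,0].round(3),s["joints"])
look(["moving_jaw","thumb_top","lock_top","fixed_jaw"],None,"top")
look(["moving_jaw","thumb_top","lock_top","fixed_jaw"],None,"wrist")
```

```text
7.9 [546.  -45.3 235.3] x [ 1.    -0.004  0.005] [-2.96722145e-01  3.76932905e-01  1.46435398e+00  1.98231724e-04
  1.29520602e+00  1.27803788e+00]
lock_top 0.36 [ 541.8 -195.1    0.8] [412. 222.]
fixed_jaw 0.85 [ 546.1 -191.2    2.7] [410. 220.]
fixed_jaw 0.4 [449.  186.3  -3.2] [259. 262.]
thumb_top 0.73 [ 608.9 -130.5   76. ] [440. 138.]
thumb_top 0.42 [449.9 183.1  -0. ] [ 97. 300.]
lock_top 0.58 [609.8 -77.8  74.9] [366. 137.]
fixed_jaw 0.7 [ 606.4 -133.8   79.8] [447. 142.]
fixed_jaw 0.66 [ 5.429e+02 -1.912e+02 -1.000e-01] [474. 207.]
```

step_arm(
  increments=[
    {"dx": -0.65,"dy": -1,"dz": 0,"wx": 0,"wy": 0,"wz": 0},
    {"dx": -0.65,"dy": -1,"dz": 0,"wx": 0,"wy": 0,"wz": 0},
    {"dx": -0.65,"dy": -1,"dz": 0,"wx": 0,"wy": 0,"wz": 0},
    {"dx": -0.65,"dy": -1,"dz": 0,"wx": 0,"wy": 0,"wz": 0},
    {"dx": -0.65,"dy": -1,"dz": 0,"wx": 0,"wy": 0,"wz": 0},
  ],
)

```text
time_s: 8.9
eef_pos: [465.1, 80.1, 232.2]
ee_rot: [-0.0, 1.0, -0.004, -0.0]
force: [1.5, -0.2, -0.2]
grip_width: 0.424
grip_force: 0.0
```

step_arm(
  increments=[
    {"dx": -0.65,"dy": -1,"dz": 0,"wx": 0,"wy": 0,"wz": 0},
    {"dx": -0.65,"dy": -1,"dz": 0,"wx": 0,"wy": 0,"wz": 0},
    {"dx": -0.65,"dy": -1,"dz": 0,"wx": 0,"wy": 0,"wz": 0},
    {"dx": -0.65,"dy": -1,"dz": 0,"wx": 0,"wy": 0,"wz": 0},
    {"dx": 0,"dy": 0,"dz": 0,"wx": 0,"wy": 0,"wz": -0.8},
  ],
)

```text
time_s: 9.4
eef_pos: [400.0, 181.9, 232.3]
ee_rot: [-0.0, 0.999, 0.04, -0.0]
force: [-0.3, 0.1, -0.2]
grip_width: 0.421
grip_force: 0.0
```

step_arm(
  increments=[
    {"dx": 0,"dy": 0,"dz": 0,"wx": 0,"wy": 0,"wz": -0.73},
    {"dx": 0,"dy": 0,"dz": 0,"wx": 0,"wy": 0,"wz": 0},
    {"dx": 0,"dy": 0,"dz": 0,"wx": 0,"wy": 0,"wz": 0},
  ],
)

```text
time_s: 9.7
eef_pos: [401.5, 179.8, 232.2]
ee_rot: [-0.0, 0.997, 0.075, -0.0]
force: [0.7, 1.2, 0.0]
grip_width: 0.424
grip_force: 0.0
```

```bash
cat > blank.py <<'E'
from look import *
p,R=pose(); print(p.round(1),np.degrees(np.arctan2(R[1,0],R[0,0])))
c=look(["tongue_blank","tongue"],"w5")
B=[-30,-12],[30,-12],[30,-7],[75,-7],[75,7],[30,7],[30,12],[-30,12]
for d in eyes.cut_out("wrist","tongue_blank"):
    m=d["mask"].astype(np.uint8); u=cv2.moments(m,True); ce=(u["m10"]/u["m00"],u["m01"]/u["m00"]); w=onz(c,ce,15)
    print(d["p"],np.round(ce),w.round(1))
    if np.hypot(w[0]-466,w[1]-186)<25:
        from scipy.optimize import minimize
        def ren(q):
            X=np.array([[q[0]+x*np.cos(q[2])-y*np.sin(q[2]),q[1]+x*np.sin(q[2])+y*np.cos(q[2])] for x,y in B])
            im=np.zeros((480,640),np.uint8); pp=[]
            for z in (0,20):
                pts=np.array([pix(c,[*x,z]) for x in X]); pp.append(pts); cv2.fillPoly(im,[(pts*16).round().astype(np.int32)],1,shift=4)
            for i in range(8):
                j=(i+1)%8; cv2.fillConvexPoly(im,(np.array([pp[0][i],pp[0][j],pp[1][j],pp[1][i]])*16).round().astype(np.int32),1,shift=4)
            return im
        f=lambda q:np.count_nonzero(ren([q[0],q[1],q[2]/50])!=m)
        s=minimize(f,[449.5,184.5,.16*50],method="Nelder-Mead",options=dict(initial_simplex=[[446,182,7],[453,184,8],[449,189,8],[449,185,10.]]))
        print("fit",s.x[:2],np.degrees(s.x[2]/50),s.fun,m.sum())
x0,y0=160,100
E
python3 blank.py; python3 -c "
import cv2;a=cv2.imread('pics/w5.png')[0:360,80:560];cv2.imwrite('pics/w5c.png',cv2.resize(a,(800,600)))"
```

```text
[401.5 179.8 232.2] 8.613401949500298
tongue_blank 0.92 [562.   72.5  -1.9] [475.  40.]
tongue_blank 0.89 [353.7 -55.8  -1.3] [544. 286.]
tongue 0.94 [447.9 326.6  11.9] [163. 131.]
tongue 0.8 [510.8 195.1   8.9] [323.  79.]
0.97 [468.  34.] [561.1  85.2  15. ]
0.94 [190. 163.] [425.  301.2  15. ]
0.82 [326. 275.] [337.8 165.5  15. ]
0.77 [321. 130.] [469.8 190.8  15. ]
fit [450.58285701 187.64850388] 9.118117433369349 132.0 3108
0.71 [533. 293.] [350.1 -35.9  15. ]
```

View pics/w5c.png

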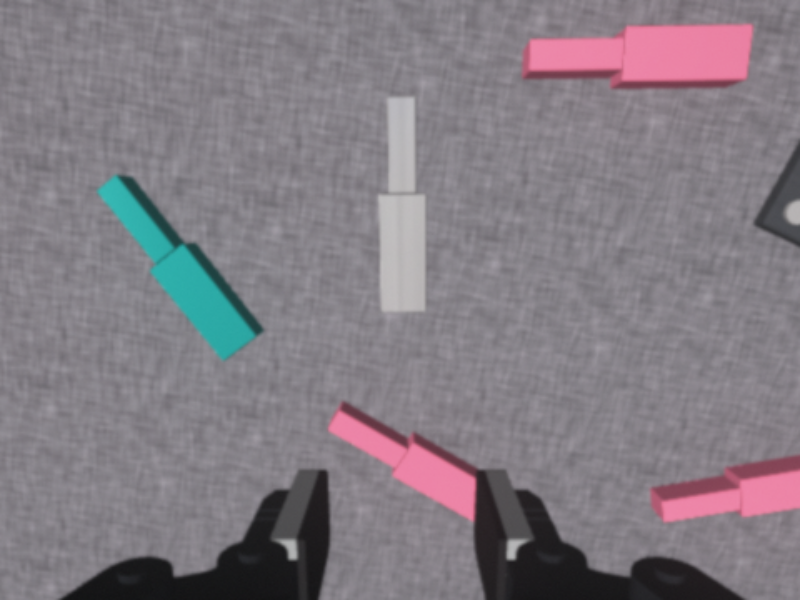

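The enlarged crop confirms one bright-steel tongued blank: tongue at crop (401,145), body at (402,252). The others are turquoise (180,270) or pink. I go above it and check once more lower down.

step_arm(
  increments=[
    {"dx": 0.81,"dy": 0.02,"dz": 0.8,"wx": 0,"wy": 0,"wz": -0.08},
    {"dx": 0.81,"dy": 0.02,"dz": 1,"wx": 0,"wy": 0,"wz": 0},
    {"dx": 0.8,"dy": 0,"dz": 1,"wx": 0,"wy": 0,"wz": 0},
    {"dx": 0,"dy": 0,"dz": 1,"wx": 0,"wy": 0,"wz": 0},
    {"dx": 0,"dy": 0,"dz": 1,"wx": 0,"wy": 0,"wz": 0},
  ],
  fingers=55,
)

```text
time_s: 10.4
eef_pos: [461.5, 188.5, 111.1]
ee_rot: [-0.0, 0.997, 0.08, -0.0]
force: [0.6, 0.5, 0.4]
grip_width: 0.644
grip_force: 0.0
```

step_arm(
  increments=[
    {"dx": 0,"dy": 0,"dz": 0.6,"wx": 0,"wy": 0,"wz": 0},
    {"dx": 0,"dy": 0,"dz": 0,"wx": 0,"wy": 0,"wz": 0},
    {"dx": 0,"dy": 0,"dz": 0,"wx": 0,"wy": 0,"wz": 0},
  ],
)

```text
time_s: 10.7
eef_pos: [461.5, 188.5, 97.8]
ee_rot: [-0.0, 0.997, 0.08, 0.0]
force: [-0.1, 0.8, 1.3]
grip_width: 0.646
grip_force: 0.0
```

```bash
python3 blank.py
```

```text
[461.5 188.5  97.8] 9.216998629249963
tongue_blank 0.65 [452.9 182.9   0.5] [329. 264.]
tongue_blank 0.65 [562.4  69.4  -0.7] [567. 109.]
tongue 0.93 [346.6 195.7  15.2] [283. 422.]
tongue 0.9 [556.6 119.4  11.2] [484. 103.]
0.96 [279. 398.] [363.8 200.6  15. ]
0.83 [550. 103.] [561.5  88.4  15. ]
0.57 [321. 241.] [470.8 191.1  15. ]
fit [451.33013957 187.69087002] 9.511142241955232 163.0 6941
```

View pics/w5.png

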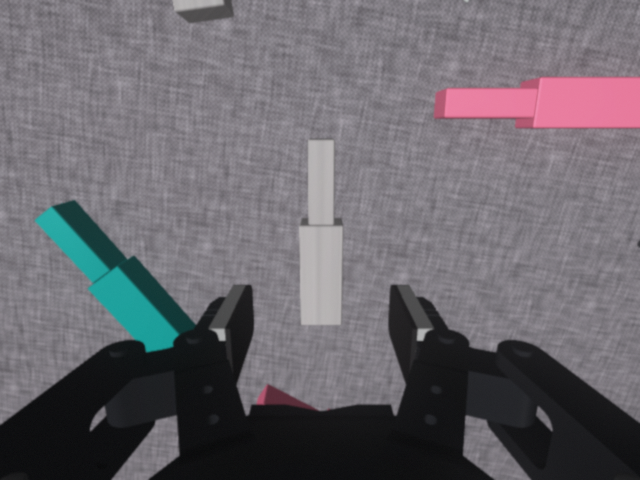

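The steel blank (321,275) is centred between the fingers (252 and 388). I go down and grip.

step_arm(
  increments=[
    {"dx": 0.06,"dy": 0,"dz": 0.9,"wx": 0,"wy": 0,"wz": 0},
    {"dx": 0,"dy": 0,"dz": 0.9,"wx": 0,"wy": 0,"wz": 0},
    {"dx": 0,"dy": 0,"dz": 0.6,"wx": 0,"wy": 0,"wz": 0},
    {"dx": 0,"dy": 0,"dz": 0.32,"wx": 0,"wy": 0,"wz": 0},
    {"dx": 0,"dy": 0,"dz": 0,"wx": 0,"wy": 0,"wz": 0},
  ],
  fingers=48,
)

```text
time_s: 11.4
eef_pos: [462.5, 188.8, 29.0]
ee_rot: [0.0, 0.997, 0.081, -0.0]
force: [-0.6, 0.5, -0.2]
grip_width: 0.564
grip_force: 0.0
```

step_arm(
  increments=[
    {"dx": 0,"dy": 0,"dz": 0,"wx": 0,"wy": 0,"wz": 0},
    {"dx": 0,"dy": 0,"dz": 0,"wx": 0,"wy": 0,"wz": 0},
    {"dx": 0,"dy": 0,"dz": 0,"wx": 0,"wy": 0,"wz": 0},
    {"dx": 0,"dy": 0,"dz": 0,"wx": 0,"wy": 0,"wz": 0},
    {"dx": 0,"dy": 0,"dz": 0,"wx": 0,"wy": 0,"wz": 0},
  ],
  fingers=12,
  squeeze=50,
)

```text
time_s: 11.9
eef_pos: [463.3, 188.9, 30.4]
ee_rot: [-0.0, 0.997, 0.081, 0.001]
force: [-0.8, -1.6, 6.5]
grip_width: 0.267
grip_force: 50.1
```

step_arm(
  increments=[
    {"dx": 0,"dy": 0,"dz": -0.5,"wx": 0,"wy": 0,"wz": 0},
    {"dx": 0,"dy": 0,"dz": -0.9,"wx": 0,"wy": 0,"wz": 0.5},
    {"dx": 0,"dy": 0,"dz": -0.9,"wx": 0,"wy": 0,"wz": 0.8},
    {"dx": 0,"dy": 0,"dz": -0.9,"wx": 0,"wy": 0,"wz": 0.8},
    {"dx": 0,"dy": 0,"dz": -0.9,"wx": 0,"wy": 0,"wz": 0.8},
  ],
)

```text
time_s: 12.4
eef_pos: [462.3, 188.8, 133.5]
ee_rot: [-0.0, 0.997, -0.073, 0.0]
force: [1.6, -0.1, -3.8]
grip_width: 0.268
grip_force: 49.4
```

step_arm(
  increments=[
    {"dx": 0,"dy": 0.3,"dz": 0,"wx": 0,"wy": 0,"wz": 0.8},
    {"dx": 0.3,"dy": 0.7,"dz": 0,"wx": 0,"wy": 0,"wz": 0.28},
    {"dx": 0.3,"dy": 0.9,"dz": 0,"wx": 0,"wy": 0,"wz": 0},
    {"dx": 0.3,"dy": 0.9,"dz": 0,"wx": 0,"wy": 0,"wz": 0},
    {"dx": 0.3,"dy": 0.9,"dz": 0,"wx": 0,"wy": 0,"wz": 0},
  ],
)

```text
time_s: 12.9
eef_pos: [469.4, 90.8, 132.5]
ee_rot: [-0.0, 0.992, -0.127, 0.0]
force: [0.7, 0.2, -2.9]
grip_width: 0.266
grip_force: 49.5
```

step_arm(
  increments=[
    {"dx": 0.3,"dy": 0.9,"dz": 0,"wx": 0,"wy": 0,"wz": 0},
    {"dx": 0.3,"dy": 0.9,"dz": 0,"wx": 0,"wy": 0,"wz": 0},
    {"dx": 0.3,"dy": 0.9,"dz": 0,"wx": 0,"wy": 0,"wz": 0},
    {"dx": 0.3,"dy": 0.9,"dz": 0,"wx": 0,"wy": 0,"wz": 0},
    {"dx": 0.3,"dy": 0.9,"dz": 0,"wx": 0,"wy": 0,"wz": 0},
  ],
)

```text
time_s: 13.4
eef_pos: [477.3, -27.6, 132.6]
ee_rot: [-0.0, 0.992, -0.127, 0.0]
force: [-0.1, 1.0, -2.4]
grip_width: 0.264
grip_force: 49.5
```

step_arm(
  increments=[
    {"dx": 0.4,"dy": 0.9,"dz": 0,"wx": 0,"wy": 0,"wz": 0},
    {"dx": 0.4,"dy": 0.9,"dz": 0,"wx": 0,"wy": 0,"wz": 0},
    {"dx": 0.4,"dy": 0.9,"dz": 0,"wx": 0,"wy": 0,"wz": 0},
    {"dx": 0.4,"dy": 0.9,"dz": 0,"wx": 0,"wy": 0,"wz": 0},
    {"dx": 0.4,"dy": 0.4,"dz": 0,"wx": 0,"wy": 0,"wz": 0},
  ],
)

```text
time_s: 13.9
eef_pos: [500.5, -137.7, 132.6]
ee_rot: [0.0, 0.992, -0.128, 0.0]
force: [0.8, 0.5, -2.2]
grip_width: 0.264
grip_force: 49.5
```

step_arm(
  increments=[
    {"dx": 0.46,"dy": 0.43,"dz": 0,"wx": 0,"wy": 0,"wz": 0},
    {"dx": 0,"dy": 0,"dz": 0,"wx": 0,"wy": 0,"wz": 0},
    {"dx": 0,"dy": 0,"dz": 0,"wx": 0,"wy": 0,"wz": 0},
  ],
)

```text
time_s: 14.2
eef_pos: [508.6, -148.9, 132.0]
ee_rot: [-0.0, 0.992, -0.127, -0.0]
force: [-0.4, 0.4, -2.5]
grip_width: 0.266
grip_force: 49.5
```

```bash
python3 look.py w6 tongue fixed_jaw moving_jaw thumb_top lock_top
```

```text
14.2 [ 508.6 -148.9  132. ] x [ 0.967 -0.253 -0.001] z [-0.  0. -1.] [-5.06176965e-01  4.55148668e-01  1.64123450e+00  1.86248061e-04
  1.04583426e+00  1.32017800e+00]
tongue 0.57 [ 554.4 -159.1  113.7] [320. 193.]
fixed_jaw 0.78 [ 544.2 -191.8   -1.1] [372. 167.]
fixed_jaw 0.68 [608.8 -76.6  73.8] [110. 107.]
moving_jaw 0.66 [ 558.9 -142.    -4.7] [294. 164.]
thumb_top 0.89 [ 608.3 -130.7   77. ] [224.  74.]
lock_top 0.97 [610.4 -75.2  78.9] [ 99. 104.]
```

View pics/w6.png

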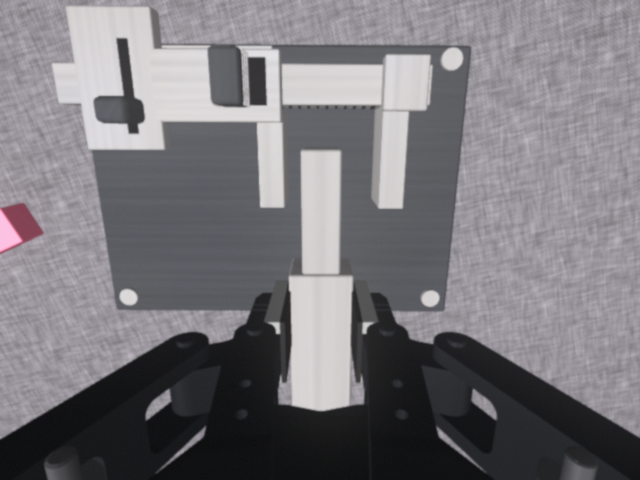

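The picture shows the blank held straight: tongue tip at (321,151), shoulder at (321,273). The fixed jaw's face ends at (374,207), the sliding jaw's face at (284,207), and the jaws are well open. I compute the remaining offset.

Run:
```python
from h import *
c=cap("wrist"); p,R=pose(); a=np.radians(-14.7); X=np.array([np.cos(a),np.sin(a)]);Y=np.array([-X[1],X[0]])
z=p[2]-30.4+20
for n,uv,zz in [("tip",(321,151),z),("shoulder",(321,274),z),("tongL",(301,210),z),("tongR",(341,210),z),("fixtip",(374,207),44),("movtip",(284,207),43),("fixL far",(381,111),44),("bolt",(430,298),12),("bolt",(128,297),12),("bolt",(452,59),12),("bedcorner",(444,311),12),("bedcorner",(117,309),12),("bed",(470,46),12),("thumb",(226,78),74.5),("lock",(118,107),72.5)]:
    w=onz(c,uv,zz)[:2]; print(n,"rel TCP",((w-p[:2])@X).round(1),((w-p[:2])@Y).round(1)," gauge",((w-[545,-191])@X).round(1),((w-[545,-191])@Y).round(1))
```

```text
tip rel TCP 62.2 1.4  gauge 16.6 32.8
shoulder rel TCP 18.1 1.2  gauge -27.4 32.7
tongL rel TCP 42.0 8.3  gauge -3.5 39.7
tongR rel TCP 42.0 -5.7  gauge -3.5 25.8
fixtip rel TCP 27.4 -28.4  gauge -18.1 3.0
movtip rel TCP 27.1 22.0  gauge -18.4 53.4
fixL far rel TCP 78.4 -30.0  gauge 32.9 1.5
bolt rel TCP -43.0 -74.5  gauge -88.6 -43.1
bolt rel TCP -42.8 134.4  gauge -88.3 165.9
bolt rel TCP 108.8 -74.9  gauge 63.3 -43.5
bedcorner rel TCP -52.9 -85.1  gauge -98.4 -53.7
bedcorner rel TCP -52.0 143.4  gauge -97.5 174.8
bed rel TCP 115.7 -84.6  gauge 70.2 -53.2
thumb rel TCP 90.5 42.7  gauge 45.0 74.2
lock rel TCP 78.5 92.4  gauge 33.0 123.9
```

step_arm(
  increments=[
    {"dx": 0.04,"dy": 0.37,"dz": 0,"wx": 0,"wy": 0,"wz": 0},
    {"dx": 0.04,"dy": 0.37,"dz": 0.4,"wx": 0,"wy": 0,"wz": 0},
    {"dx": 0,"dy": 0,"dz": 0.8,"wx": 0,"wy": 0,"wz": 0},
    {"dx": 0,"dy": 0,"dz": 0.8,"wx": 0,"wy": 0,"wz": 0},
    {"dx": 0,"dy": 0,"dz": 0.8,"wx": 0,"wy": 0,"wz": 0},
  ],
)

```text
time_s: 15.05
eef_pos: [505.9, -168.6, 60.3]
ee_rot: [-0.0, 0.992, -0.128, -0.0]
force: [0.4, -0.1, -2.6]
grip_width: 0.265
grip_force: 49.6
```

step_arm(
  increments=[
    {"dx": 0,"dy": 0,"dz": 0.4,"wx": 0,"wy": 0,"wz": 0},
    {"dx": 0,"dy": 0,"dz": 0.2,"wx": 0,"wy": 0,"wz": 0},
    {"dx": 0,"dy": 0,"dz": 0.14,"wx": 0,"wy": 0,"wz": 0},
    {"dx": 0,"dy": 0,"dz": 0,"wx": 0,"wy": 0,"wz": 0},
    {"dx": 0,"dy": 0,"dz": 0,"wx": 0,"wy": 0,"wz": 0},
  ],
)

```text
time_s: 15.55
eef_pos: [506.6, -168.0, 43.9]
ee_rot: [0.0, 0.992, -0.127, 0.001]
force: [-1.1, -0.3, -2.6]
grip_width: 0.269
grip_force: 49.5
```

step_arm(
  increments=[
    {"dx": 0,"dy": 0,"dz": 0.04,"wx": 0,"wy": 0,"wz": 0},
    {"dx": 0,"dy": 0,"dz": 0.03,"wx": 0,"wy": 0,"wz": 0},
    {"dx": 0,"dy": 0,"dz": 0,"wx": 0,"wy": 0,"wz": 0},
  ],
)

```text
time_s: 15.85
eef_pos: [506.6, -167.9, 42.4]
ee_rot: [0.0, 0.992, -0.127, 0.0]
force: [-2.2, 1.6, 5.8]
grip_width: 0.262
grip_force: 50.5
```

step_arm(
  increments=[
    {"dx": 0,"dy": 0,"dz": 0,"wx": 0,"wy": 0,"wz": 0},
    {"dx": 0,"dy": 0,"dz": 0,"wx": 0,"wy": 0,"wz": 0},
    {"dx": 0,"dy": 0,"dz": 0,"wx": 0,"wy": 0,"wz": 0},
    {"dx": 0,"dy": 0,"dz": -0.3,"wx": 0,"wy": 0,"wz": 0},
    {"dx": 0,"dy": 0,"dz": -0.8,"wx": 0,"wy": 0,"wz": 0},
  ],
  fingers=45,
)

```text
time_s: 16.35
eef_pos: [505.6, -167.4, 68.5]
ee_rot: [-0.001, 0.992, -0.127, -0.001]
force: [-0.8, 0.6, 0.5]
grip_width: 0.527
grip_force: 0.0
```

step_arm(
  increments=[
    {"dx": 0,"dy": 0,"dz": -1,"wx": 0,"wy": 0,"wz": 0},
    {"dx": 0,"dy": 0,"dz": -1,"wx": 0,"wy": 0,"wz": 0},
    {"dx": 0,"dy": 0,"dz": -1,"wx": 0,"wy": 0,"wz": 0},
    {"dx": 0,"dy": 0,"dz": 0,"wx": 0,"wy": 0,"wz": 0},
    {"dx": 0,"dy": 0,"dz": 0,"wx": 0,"wy": 0,"wz": 0},
  ],
)

```text
time_s: 16.85
eef_pos: [506.3, -167.8, 144.4]
ee_rot: [0.0, 0.992, -0.127, 0.0]
force: [0.0, 0.4, 1.0]
grip_width: 0.529
grip_force: 0.0
```

```bash
python3 look.py w7 tongue tongue_blank fixed_jaw moving_jaw thumb_top lock_top
```

```text
16.85 [ 506.3 -167.8  144.4] x [ 0.968 -0.253  0.001] z [ 0.001 -0.    -1.   ] [-5.39789725e-01  4.44853955e-01  1.61986679e+00 -9.69999147e-06
  1.07608738e+00  1.28646458e+00]
tongue 0.85 [ 551.6 -177.8   22.1] [320. 167.]
tongue_blank 0.83 [ 495.4 -168.7   13.7] [328. 248.]
fixed_jaw 0.68 [ 5.468e+02 -1.911e+02 -3.000e-01] [340. 166.]
moving_jaw 0.84 [ 559.6 -144.    -3.1] [270. 165.]
thumb_top 0.85 [ 605.6 -134.1   77.5] [199.  88.]
thumb_top 0.39 [ 5.448e+02 -1.898e+02 -1.000e-01] [339. 169.]
lock_top 0.75 [610.1 -73.9  77.8] [ 74. 113.]
```

View pics/w7.png

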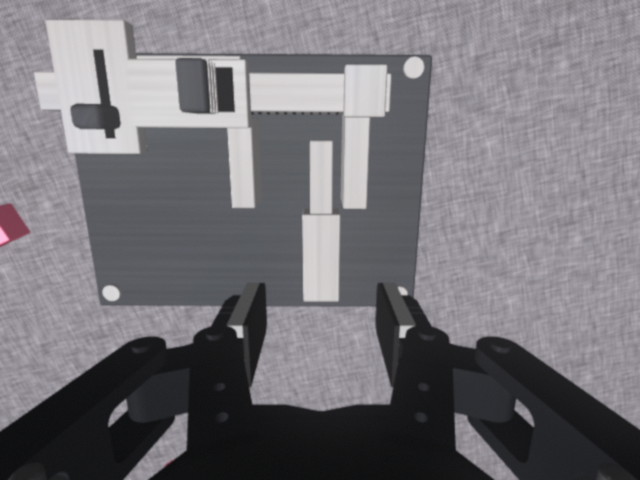

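The blank lies straight between the open jaws: tongue at (321,178), shoulder at (321,214) below the jaw tips at row 208. Next I pinch the thumb grip again.

step_arm(
  increments=[
    {"dx": 0.9,"dy": -0.6,"dz": 0,"wx": 0,"wy": 0,"wz": 0},
    {"dx": 0.9,"dy": -0.6,"dz": 0,"wx": 0,"wy": 0,"wz": 0},
    {"dx": 0.9,"dy": -0.6,"dz": 0,"wx": 0,"wy": 0,"wz": 0},
    {"dx": 0.84,"dy": -0.63,"dz": 0,"wx": 0,"wy": 0,"wz": 0},
    {"dx": 0,"dy": 0,"dz": 0.5,"wx": 0,"wy": 0,"wz": 0},
  ],
  fingers=40,
)

```text
time_s: 17.7
eef_pos: [609.7, -130.4, 132.1]
ee_rot: [0.0, 0.992, -0.126, 0.002]
force: [0.3, 0.0, 0.7]
grip_width: 0.467
grip_force: 0.0
```

step_arm(
  increments=[
    {"dx": 0,"dy": 0,"dz": 0.9,"wx": 0,"wy": 0,"wz": 0},
    {"dx": 0,"dy": 0,"dz": 0.9,"wx": 0,"wy": 0,"wz": 0},
    {"dx": 0,"dy": 0,"dz": 0.12,"wx": 0,"wy": 0,"wz": 0},
    {"dx": 0,"dy": 0,"dz": 0,"wx": 0,"wy": 0,"wz": 0},
    {"dx": 0,"dy": 0,"dz": 0,"wx": 0,"wy": 0,"wz": 0},
  ],
)

```text
time_s: 18.2
eef_pos: [607.6, -131.8, 84.6]
ee_rot: [0.0, 0.992, -0.127, 0.001]
force: [0.6, -0.1, 1.1]
grip_width: 0.471
grip_force: 0.0
```

step_arm(
  increments=[
    {"dx": 0,"dy": 0,"dz": 0,"wx": 0,"wy": 0,"wz": 0},
    {"dx": 0,"dy": 0,"dz": 0,"wx": 0,"wy": 0,"wz": 0},
    {"dx": 0,"dy": 0,"dz": 0,"wx": 0,"wy": 0,"wz": 0},
    {"dx": 0,"dy": 0,"dz": 0,"wx": 0,"wy": 0,"wz": 0},
    {"dx": 0,"dy": 0,"dz": 0,"wx": 0,"wy": 0,"wz": 0},
  ],
  fingers=5,
  squeeze=30,
)

```text
time_s: 18.7
eef_pos: [607.6, -131.5, 84.5]
ee_rot: [0.0, 0.992, -0.127, 0.001]
force: [-1.1, 0.3, 6.5]
grip_width: 0.155
grip_force: 32.1
```

Now I push shut: fast to begin with, then in small steps.

step_arm(
  increments=[
    {"dx": 0,"dy": 0.2,"dz": 0,"wx": 0,"wy": 0,"wz": 0},
    {"dx": 0,"dy": 0.3,"dz": 0,"wx": 0,"wy": 0,"wz": 0},
    {"dx": 0,"dy": 0.3,"dz": 0,"wx": 0,"wy": 0,"wz": 0},
    {"dx": 0,"dy": 0.2,"dz": 0,"wx": 0,"wy": 0,"wz": 0},
    {"dx": 0,"dy": 0,"dz": 0,"wx": 0,"wy": 0,"wz": 0},
  ],
)

```text
time_s: 19.2
eef_pos: [601.1, -156.1, 84.5]
ee_rot: [0.0, 0.992, -0.128, 0.0]
force: [-2.3, -0.6, 5.6]
grip_width: 0.155
grip_force: 32.2
```

step_arm(
  increments=[
    {"dx": 0,"dy": 0.08,"dz": 0,"wx": 0,"wy": 0,"wz": 0},
    {"dx": 0,"dy": 0.08,"dz": 0,"wx": 0,"wy": 0,"wz": 0},
    {"dx": 0,"dy": 0.08,"dz": 0,"wx": 0,"wy": 0,"wz": 0},
    {"dx": 0,"dy": 0.08,"dz": 0,"wx": 0,"wy": 0,"wz": 0},
    {"dx": 0,"dy": 0.08,"dz": 0,"wx": 0,"wy": 0,"wz": 0},
  ],
)

```text
time_s: 19.7
eef_pos: [598.8, -164.6, 84.5]
ee_rot: [-0.0, 0.992, -0.127, 0.001]
force: [-1.1, 4.8, 6.4]
grip_width: 0.155
grip_force: 32.3
```

Run:
```python
from look import *
s=ctrl.sense(); print(s["time_s"],s["eef_pos"],s["force"])
c=look(["moving_jaw","tongue","thumb_top","lock_top"],None,"top")
```

```text
19.7 [ 598.79364761 -164.64047395   84.54957881] [-1.13183137  4.79377651  6.38806996]
tongue 0.76 [553.  117.8   7.1] [286. 219.]
tongue 0.73 [449.3 321.   14.5] [203. 262.]
```

step_arm(
  increments=[
    {"dx": 0,"dy": 0.04,"dz": 0,"wx": 0,"wy": 0,"wz": 0},
    {"dx": 0,"dy": 0.04,"dz": 0,"wx": 0,"wy": 0,"wz": 0},
    {"dx": 0,"dy": 0.04,"dz": 0,"wx": 0,"wy": 0,"wz": 0},
  ],
)

```text
time_s: 20.25
eef_pos: [598.1, -167.4, 84.5]
ee_rot: [-0.001, 0.992, -0.127, 0.0]
force: [-1.0, 5.5, 6.9]
grip_width: 0.155
grip_force: 32.3
```

step_arm(
  increments=[
    {"dx": 0,"dy": 0.04,"dz": 0,"wx": 0,"wy": 0,"wz": 0},
    {"dx": 0,"dy": 0.04,"dz": 0,"wx": 0,"wy": 0,"wz": 0},
    {"dx": 0,"dy": 0,"dz": 0,"wx": 0,"wy": 0,"wz": 0},
  ],
)

```text
time_s: 20.55
eef_pos: [597.6, -169.1, 84.5]
ee_rot: [-0.001, 0.992, -0.127, 0.001]
force: [-0.1, 6.4, 7.1]
grip_width: 0.156
grip_force: 32.4
```

step_arm(
  increments=[
    {"dx": 0,"dy": 0.04,"dz": 0,"wx": 0,"wy": 0,"wz": 0},
    {"dx": 0,"dy": 0,"dz": 0,"wx": 0,"wy": 0,"wz": 0},
  ],
)

```text
time_s: 20.75
eef_pos: [597.4, -170.0, 84.5]
ee_rot: [-0.001, 0.992, -0.127, 0.001]
force: [-0.2, 7.7, 7.2]
grip_width: 0.156
grip_force: 32.4
```

step_arm(
  increments=[
    {"dx": 0,"dy": 0.04,"dz": 0,"wx": 0,"wy": 0,"wz": 0},
    {"dx": 0,"dy": 0.04,"dz": 0,"wx": 0,"wy": 0,"wz": 0},
    {"dx": 0,"dy": 0,"dz": 0,"wx": 0,"wy": 0,"wz": 0},
  ],
)

```text
time_s: 21.05
eef_pos: [596.9, -171.6, 84.5]
ee_rot: [-0.001, 0.992, -0.127, 0.001]
force: [-0.0, 8.3, 6.9]
grip_width: 0.153
grip_force: 32.4
```

step_arm(
  increments=[
    {"dx": 0,"dy": 0.04,"dz": 0,"wx": 0,"wy": 0,"wz": 0},
    {"dx": 0,"dy": 0,"dz": 0,"wx": 0,"wy": 0,"wz": 0},
    {"dx": 0,"dy": 0,"dz": 0,"wx": 0,"wy": 0,"wz": 0},
  ],
)

```text
time_s: 21.35
eef_pos: [596.7, -172.3, 84.5]
ee_rot: [-0.001, 0.992, -0.127, 0.001]
force: [0.8, 9.2, 6.8]
grip_width: 0.155
grip_force: 32.4
```

Run:
```python
from look import *
s=ctrl.sense(); print(s["time_s"],s["eef_pos"],s["force"])
c=cap("side"); a=c["frame"]
u=pix(c,[560,-180,40]); print(u); u=u.astype(int)
cv2.imwrite("pics/s1.png",cv2.resize(a[u[1]-50:u[1]+55,u[0]-70:u[0]+70],(800,600),interpolation=cv2.INTER_CUBIC))
```

```text
21.35 [ 596.74981652 -172.30601902   84.52613072] [0.76334128 9.1692853  6.82683171]
[330.21627354 218.8746652 ]
```

View pics/s1.png

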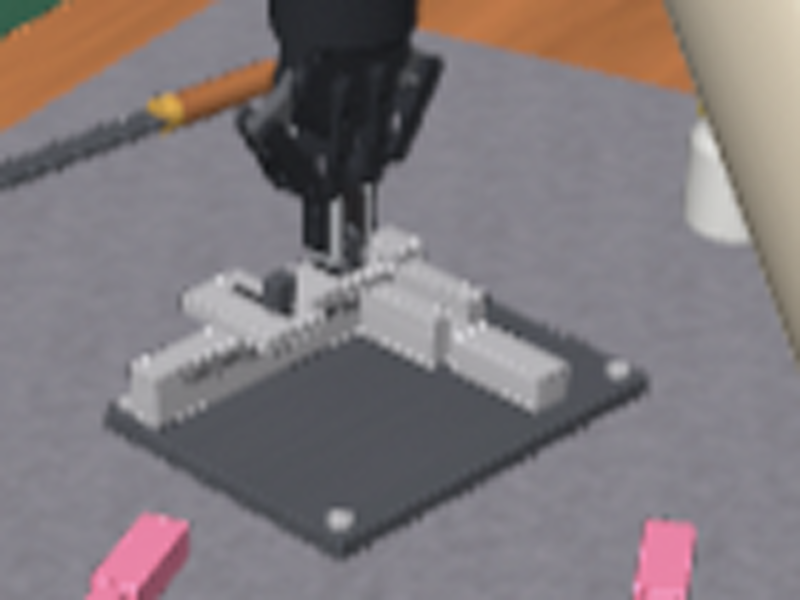

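The side view shows the blank (510,365) lying with its tongue between the closed jaws, so the spring is giving (about 9 N push). I press 1 mm more and hold, then let go.

step_arm(
  increments=[
    {"dx": 0,"dy": 0.04,"dz": 0,"wx": 0,"wy": 0,"wz": 0},
    {"dx": 0,"dy": 0,"dz": 0,"wx": 0,"wy": 0,"wz": 0},
    {"dx": 0,"dy": 0,"dz": 0,"wx": 0,"wy": 0,"wz": 0},
    {"dx": 0,"dy": 0,"dz": 0,"wx": 0,"wy": 0,"wz": 0},
    {"dx": 0,"dy": 0,"dz": 0,"wx": 0,"wy": 0,"wz": 0},
  ],
)

```text
time_s: 21.9
eef_pos: [596.5, -173.1, 84.5]
ee_rot: [-0.001, 0.992, -0.127, 0.001]
force: [0.9, 10.3, 7.9]
grip_width: 0.156
grip_force: 32.4
```

step_arm(
  increments=[
    {"dx": 0,"dy": 0,"dz": 0,"wx": 0,"wy": 0,"wz": 0},
    {"dx": 0,"dy": 0,"dz": 0,"wx": 0,"wy": 0,"wz": 0},
    {"dx": 0,"dy": 0,"dz": 0,"wx": 0,"wy": 0,"wz": 0},
    {"dx": 0,"dy": -0.1,"dz": -0.3,"wx": 0,"wy": 0,"wz": 0},
    {"dx": 0,"dy": 0,"dz": -0.8,"wx": 0,"wy": 0,"wz": 0},
  ],
  fingers=36,
)

```text
time_s: 22.4
eef_pos: [595.8, -172.0, 110.1]
ee_rot: [-0.001, 0.992, -0.127, -0.002]
force: [0.2, 0.1, -0.1]
grip_width: 0.423
grip_force: 0.0
```

step_arm(
  increments=[
    {"dx": -0.6,"dy": 0,"dz": -1,"wx": 0,"wy": 0,"wz": 0},
    {"dx": -0.9,"dy": -0.6,"dz": -1,"wx": 0,"wy": 0,"wz": 0},
    {"dx": -0.9,"dy": -0.6,"dz": -1,"wx": 0,"wy": 0,"wz": 0},
    {"dx": -0.9,"dy": -0.6,"dz": 0,"wx": 0,"wy": 0,"wz": 0},
    {"dx": -0.9,"dy": -0.3,"dz": 0,"wx": 0,"wy": 0,"wz": 0},
  ],
  fingers=0,
)

```text
time_s: 22.9
eef_pos: [507.8, -94.2, 187.3]
ee_rot: [0.0, 0.992, -0.127, 0.001]
force: [0.1, -0.3, -0.1]
grip_width: 0.003
grip_force: 0.0
```

step_arm(
  increments=[
    {"dx": 0,"dy": 0,"dz": 0,"wx": 0,"wy": 0,"wz": 0},
    {"dx": 0,"dy": 0,"dz": 0,"wx": 0,"wy": 0,"wz": 0},
  ],
)

```text
time_s: 23.1
eef_pos: [508.6, -95.4, 186.8]
ee_rot: [0.0, 0.992, -0.127, 0.001]
force: [-0.1, -0.1, 0.0]
grip_width: -0.0
grip_force: 0.0
```

```bash
cat > g.py <<'E'
from look import *
import sys
p,R=pose(); a=np.radians(-14.7); X=np.array([np.cos(a),np.sin(a)]);Y=np.array([-X[1],X[0]])
s=ctrl.sense(); print(s["time_s"],p.round(1),s["force"],s["grip_width"])
c=cap("wrist"); cv2.imwrite("pics/%s.png"%sys.argv[1],c["frame"])
for l in ["fixed_jaw","moving_jaw","tongue","tongue_blank","thumb_top","lock_top"]:
    for d in eyes.landmark_of("wrist",l)[:2]:
        w=toworld(c,d["point"]); v=w[:2]-[545,-191]; print(l,round(d["p"],2),w.round(1),"gauge",(v@X).round(1),(v@Y).round(1),pix(c,w).round())
# lock: dark blob near expected top
for l in ("lock_top","tongue_blank"):
    for d in eyes.cut_out("wrist",l)[:3]:
        q=np.argwhere(d["mask"])[:,::-1]; print(l,"mask",round(d["p"],2),q.min(0),q.max(0),len(q))
E
python3 g.py w8
```

```text
23.1 [508.6 -95.4 186.8] [-0.14274637 -0.09125748  0.00455876] -0.00018459584191894533
fixed_jaw 0.59 [ 544.5 -187.7   -2.1] gauge -1.4 3.1 [423. 144.]
moving_jaw 0.73 [ 548.9 -178.9   -3.2] gauge 0.7 12.7 [411. 142.]
tongue 0.86 [ 546.7 -182.3   23.9] gauge -0.5 8.8 [425. 144.]
tongue 0.86 [559.8 116.6  15.8] gauge -63.7 301.3 [ 48. 225.]
tongue_blank 0.9 [ 5.629e+02  7.060e+01 -1.000e-01] gauge -49.1 257.6 [111. 203.]
tongue_blank 0.68 [ 494.1 -172.7   11.9] gauge -53.8 4.8 [420. 213.]
thumb_top 0.57 [ 597.6 -170.5   76.2] gauge 45.7 33.2 [412.  63.]
thumb_top 0.5 [ 549.4 -184.1   22.7] gauge 2.5 7.8 [426. 140.]
lock_top 0.75 [ 599.5 -112.4   74.9] gauge 32.7 89.8 [312.  88.]
lock_top mask 0.78 [299  80] [326 104] 617
tongue_blank mask 0.94 [ 15 175] [149 249] 3796
tongue_blank mask 0.85 [314 383] [326 410] 299
tongue_blank mask 0.78 [400 116] [442 258] 3967
```

step_arm(
  increments=[
    {"dx": 0.8,"dy": -0.1,"dz": 0,"wx": 0,"wy": 0,"wz": 0},
    {"dx": 0.8,"dy": -0.13,"dz": 0.6,"wx": 0,"wy": 0,"wz": 0},
    {"dx": 0.8,"dy": 0,"dz": 0.8,"wx": 0,"wy": 0,"wz": 0},
    {"dx": 0.1,"dy": 0,"dz": 0.9,"wx": 0,"wy": 0,"wz": 0},
    {"dx": 0,"dy": 0,"dz": 0.9,"wx": 0,"wy": 0,"wz": 0},
  ],
)

```text
time_s: 24.05
eef_pos: [570.6, -105.6, 104.9]
ee_rot: [0.0, 0.992, -0.127, 0.0]
force: [0.2, 0.5, -0.4]
grip_width: 0.0
grip_force: 0.0
```

step_arm(
  increments=[
    {"dx": 0,"dy": 0,"dz": 0.9,"wx": 0,"wy": 0,"wz": 0},
    {"dx": 0,"dy": 0,"dz": 0,"wx": 0,"wy": 0,"wz": 0},
    {"dx": 0,"dy": 0,"dz": 0,"wx": 0,"wy": 0,"wz": 0},
  ],
)

```text
time_s: 24.35
eef_pos: [570.4, -105.5, 84.1]
ee_rot: [0.0, 0.992, -0.127, 0.0]
force: [-0.1, 0.7, 0.6]
grip_width: 0.003
grip_force: 0.0
```

```bash
python3 g.py w9
```

```text
24.35 [ 570.4 -105.5   84.1] [-0.13484189  0.68016304  0.56706968] 0.003154236972489092
moving_jaw 0.68 [ 5.472e+02 -1.789e+02 -3.000e-01] gauge -1.0 12.2 [457. 262.]
tongue 0.87 [ 552.7 -180.6   23.4] gauge 4.8 12.0 [475. 267.]
tongue_blank 0.89 [ 496.  -171.6   12.3] gauge -52.3 6.3 [466. 353.]
tongue_blank 0.77 [564.  70.  -0.] gauge -47.8 257.3 [ 45. 335.]
lock_top 0.65 [ 600.1 -113.5   75.6] gauge 33.7 88.9 [325. 242.]
lock_top mask 0.85 [301 219] [344 259] 1643
tongue_blank mask 0.58 [  0 301] [ 97 383] 4511
tongue_blank mask 0.57 [439 243] [508 415] 3468
```

step_arm(
  increments=[
    {"dx": 0.2,"dy": 0,"dz": 0,"wx": 0,"wy": 0,"wz": 0},
    {"dx": 0.2,"dy": 0,"dz": 0,"wx": 0,"wy": 0,"wz": 0},
    {"dx": 0.2,"dy": 0,"dz": 0,"wx": 0,"wy": 0,"wz": 0},
    {"dx": 0.15,"dy": 0,"dz": 0,"wx": 0,"wy": 0,"wz": 0},
  ],
)

```text
time_s: 25.2
eef_pos: [588.6, -110.3, 83.5]
ee_rot: [-0.0, 0.992, -0.127, -0.0]
force: [-1.6, 0.9, 0.8]
grip_width: -0.001
grip_force: 0.8
```

step_arm(
  increments=[
    {"dx": 0.12,"dy": 0,"dz": 0,"wx": 0,"wy": 0,"wz": 0},
    {"dx": 0.12,"dy": 0,"dz": 0,"wx": 0,"wy": 0,"wz": 0},
    {"dx": 0.08,"dy": 0,"dz": 0,"wx": 0,"wy": 0,"wz": 0},
    {"dx": 0,"dy": 0,"dz": 0,"wx": 0,"wy": 0,"wz": 0},
  ],
)

```text
time_s: 25.6
eef_pos: [596.3, -112.2, 83.5]
ee_rot: [-0.0, 0.992, -0.127, 0.0]
force: [0.2, -0.4, -0.9]
grip_width: -0.0
grip_force: 0.0
```

step_arm(
  increments=[
    {"dx": 0.06,"dy": 0,"dz": 0,"wx": 0,"wy": 0,"wz": 0},
    {"dx": 0.06,"dy": 0,"dz": 0,"wx": 0,"wy": 0,"wz": 0},
  ],
)

```text
time_s: 25.8
eef_pos: [598.9, -112.9, 83.5]
ee_rot: [-0.0, 0.992, -0.127, -0.0]
force: [-1.1, 0.3, 0.6]
grip_width: -0.003
grip_force: 0.8
```

step_arm(
  increments=[
    {"dx": 0.05,"dy": 0,"dz": 0,"wx": 0,"wy": 0,"wz": 0},
    {"dx": 0.03,"dy": 0,"dz": 0,"wx": 0,"wy": 0,"wz": 0},
  ],
)

```text
time_s: 26.0
eef_pos: [600.4, -113.3, 83.4]
ee_rot: [-0.0, 0.992, -0.127, -0.001]
force: [-7.5, 1.3, 4.6]
grip_width: 0.004
grip_force: 3.8
```

```bash
python3 g.py w10
```

```text
26.0 [ 600.4 -113.3   83.4] [-7.53612593  1.29268351  4.58449902] 0.004044193285673464
moving_jaw 0.82 [ 550.1 -176.7   -2.6] gauge 1.3 15.1 [447. 306.]
tongue 0.85 [ 549.4 -183.    22.7] gauge 2.2 8.9 [474. 326.]
tongue_blank 0.94 [5.611e+02 7.060e+01 1.000e-01] gauge -50.8 257.2 [ 55. 383.]
tongue_blank 0.77 [ 493.5 -175.2   15.3] gauge -53.8 2.3 [469. 405.]
thumb_top 0.61 [ 599.5 -165.2   74.8] gauge 46.2 38.8 [462. 291.]
lock_top 0.86 [ 618.1 -116.9   74.9] gauge 51.9 90.2 [322. 276.]
lock_top mask 0.69 [302 247] [344 288] 1625
tongue_blank mask 0.82 [439 301] [500 417] 1323
tongue_blank mask 0.76 [  0 348] [105 431] 4977
```

The force jumps to 7.5 N and the knob stands at x ≈ 51, so it is at its end stop. One small push more, then I back away.

step_arm(
  increments=[
    {"dx": 0.04,"dy": 0,"dz": 0,"wx": 0,"wy": 0,"wz": 0},
    {"dx": 0,"dy": 0,"dz": 0,"wx": 0,"wy": 0,"wz": 0},
    {"dx": 0,"dy": 0,"dz": 0,"wx": 0,"wy": 0,"wz": 0},
  ],
)

```text
time_s: 26.75
eef_pos: [600.5, -113.3, 83.4]
ee_rot: [-0.0, 0.992, -0.127, -0.002]
force: [-9.7, 2.0, 5.4]
grip_width: 0.001
grip_force: 5.2
```

step_arm(
  increments=[
    {"dx": -0.3,"dy": 0,"dz": 0,"wx": 0,"wy": 0,"wz": 0},
    {"dx": -0.6,"dy": 0,"dz": 0,"wx": 0,"wy": 0,"wz": 0},
    {"dx": -0.6,"dy": 0,"dz": -0.5,"wx": 0,"wy": 0,"wz": 0},
    {"dx": -0.5,"dy": 0,"dz": -1,"wx": 0,"wy": 0,"wz": 0},
    {"dx": -0.5,"dy": 0,"dz": -1,"wx": 0,"wy": 0,"wz": 0},
  ],
)

```text
time_s: 27.25
eef_pos: [540.8, -97.7, 146.7]
ee_rot: [-0.0, 0.992, -0.127, 0.0]
force: [0.1, -0.9, 0.5]
grip_width: -0.001
grip_force: 0.0
```

step_arm(
  increments=[
    {"dx": -0.5,"dy": 0,"dz": -1,"wx": 0,"wy": 0,"wz": 0},
    {"dx": -0.5,"dy": 0,"dz": -0.5,"wx": 0,"wy": 0,"wz": 0},
    {"dx": 0,"dy": 0,"dz": 0,"wx": 0,"wy": 0,"wz": 0},
    {"dx": 0,"dy": 0,"dz": 0,"wx": 0,"wy": 0,"wz": 0},
  ],
)

```text
time_s: 27.65
eef_pos: [517.4, -91.6, 183.3]
ee_rot: [0.0, 0.992, -0.127, 0.0]
force: [-0.2, 1.0, 0.5]
grip_width: -0.004
grip_force: 0.0
```

```bash
python3 g.py w11
```

```text
27.65 [517.4 -91.6 183.3] [-0.23652736  1.02928618  0.53522253] -0.003816806926354583
fixed_jaw 0.78 [ 5.455e+02 -1.934e+02 -3.000e-01] gauge 1.1 -2.2 [438. 151.]
moving_jaw 0.92 [ 549.2 -178.5   -1.9] gauge 0.9 13.2 [418. 151.]
tongue 0.83 [ 548.4 -181.9   21.7] gauge 1.0 9.7 [431. 153.]
tongue 0.57 [556.9 124.   11.1] gauge -68.4 307.7 [ 51. 239.]
tongue_blank 0.84 [564.5  71.   -2.1] gauge -47.6 258.4 [117. 211.]
tongue_blank 0.81 [352.1 -52.5  -1.8] gauge -221.7 85.0 [326. 391.]
thumb_top 0.72 [ 598.4 -169.7   80.7] gauge 46.2 34.1 [424.  75.]
lock_top 0.69 [ 618.4 -114.3   75.7] gauge 51.5 92.8 [317.  65.]
lock_top 0.47 [ 599.5 -169.4   77.6] gauge 47.2 34.7 [422.  73.]
lock_top mask 0.59 [309  57] [336  82] 671
lock_top mask 0.41 [397  54] [430 102] 1454
lock_top mask 0.34 [408 127] [450 269] 4035
tongue_blank mask 0.64 [408 127] [451 268] 4027
tongue_blank mask 0.64 [ 22 184] [155 260] 3640
tongue_blank mask 0.53 [314 383] [327 410] 313
```

Everything stands as wanted: jaws about 14 mm apart on the tongue, knob at x ≈ 51, robot clear. I hand it in.

```bash
python3 -c "
from rig import finish_job
print(finish_job())"
```

```text
the job is handed in; nothing more can be done
None
```

The job is handed in, though no verdict came back: by my measurements the tongue sits in the jaws closed to about 14 mm, the lock knob is at its end stop, and the arm is clear.

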